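Bring the coarse focus ring up to its stop

ROBOT

A 7-joint arm with a two-finger parallel gripper is mounted at the origin on a cart in front of the work surface, level with it; the furniture and walls round the work are solid. World frame = base frame: x ahead of the robot, y to its left, z up, the work surface at z = 0. Lengths are in mm, angles in rad, forces in N, time in s.
With the tool pointing down it reaches from about 400 to 900 mm from the base axis. Payload 5.6 kg.
Tool frame: the origin (TCP) lies midway between the tips of the shut fingers; the grasp point (between the pads) lies 19 mm behind it; z points along the fingers, y is the line along which they close (so a half turn about z gives the same grasp; the last joint's range is limited). The gripper opens to 92 mm and grips with 3 to 60 N. Pads are 20 mm wide; open, the fingers measure 128 mm over their backs; the gripper's body (75 mm by 189 mm) begins 69 mm behind the grasp point.
Start: joints at [1.264, 0.468, -0.012, 1.603, 0.006, 1.071, -0.056], TCP at [169.446, -627.533, 214.592] pointing down, gripper open.
Joint ranges: [-2.53, 2.53], [-0.31, 2.02], [-1.57, 1.55], [0.28, 2.44], [-1.29, 4.43], [0.15, 1.84], [-2.92, 2.92]. Speed limits (rad/s): [2.57, 2.57, 3.14, 3.14, 3.14, 3.14, 3.14].

INTERFACE

Orientations are given as a rotation vector (axis times angle).
In Python, from cell import robot, grip, kin, viewer gives the robot as it stands. Calls block until the motion is done:
- robot.movep(position, orientation): joint-space move of the TCP to a pose.
- robot.servo_line(position, feed=150, rotation=None): straight line of the TCP; rotation=None keeps the orientation; feed is the mean speed in mm/s.
- robot.goto_joints(angles): joint-space move.
- grip(opening, newtons=None): opening from 0.0 (shut) to 1.0 (fully open); newtons is the grip in N (None keeps the last); returns when the fingers have stopped.
- robot.hold(seconds).
- kin.ik(position, orientation): joint angles nearest the present ones, or None.
- robot.observe(): the state.
- viewer.read_camera(name): name is "scene" or "top" or "wrist"; returns the picture (384x512x3 uint8, red, green, blue); there is no depth.
- viewer.camera_info(name): a dict with "camera_matrix" (3x3 intrinsics, pixels), "R" (3x3) and "t" (3): a world point X has camera coordinates R X + t. Camera axes: x right, y down, z forward; pixel columns grow to the right and rows downward; lengths in mm; the calibration is good to about 2 mm. The wrist camera is an equidistant fisheye: a pixel r from the principal point sees the ray r / f radians off the axis. A picture is of the moment at which its call begins: read the wrist's pose just before it. camera_info takes no time and is no camera call; for the wrist camera it gives the pose at the moment of the call.
A pose or a line that the arm cannot do raises robot.IKError and nothing moves.
- robot.job_done(): hands the job in; it is judged then, once.
Trained networks look in the newest picture that a camera, given by its name, has taken for a name from the list of things; names that differ only in an ending like _2 or _b are one class to them, and where a whole thing is asked for, a point or a joint stands for the part that bears it (a point fixed in the world has none). Each returns a list of dicts, best first, with "confidence" (0 to 1); they miss things now and then, are a little off and sometimes report something else, mostly with a low value. They report only what shows in the picture. A call takes as long as a camera call.
- viewer.silhouettes(name, camera): "mask" (384x512 bool, what is visible of it).
- viewer.pinpoint(name, camera): "at" ([x, y, z] in mm, in the coordinates of the camera as it stood for that picture, good to about 4 mm: a listed point, or the origin of a listed thing).
The state is a dict: "t": time; "joints": joint angles; "joint_velocities": joint speeds; "joint_torque": joint torques, N m; "tcp_pos": TCP position; "tcp_rot": TCP orientation; "contact_force": force on the tool from outside, world axes, zero at the start; "wrist_torque": the same for the moment, N m; "grip_width": opening from 0.0 (shut) to 1.0 (fully open); "grip_force": force on a finger pad.
Only numpy, scipy, OpenCV 4.12 (cv2) and the standard library are available. Lean on these libraries where they do the work, as an engineer would, in place of code of your own. Each camera call takes 0.05 s, during which the arm holds its last target. There are 200 camera calls.

TASK

On the microscope's focus control pod, turn the outer coarse ring clockwise until you feel it come up snugly but gently against its hidden stop, leaving the inner fine knob and its pointer undisturbed. Leave the ring bearing on the stop, then press the round store key fully down and let it spring back. Do not force the stop, do not press the key before, and leave the other things on the bench alone.

Things in the scene. Friction and masses are not known exactly. Their poses are not given: they have to be found in the camera images.
- pod: Focus control pod of the microscope, a grey box 130 (its x) x 200 (its y) x 45 mm fixed to the bench; origin at the centre of its underside, z up, so its flat deck is 45 mm above the origin. On the deck, the upright axis of the two concentric knobs is at y = +40 mm of the pod, the round store key at y = -60 mm.
- coarse_ring: Outer of the two concentric knobs: black ribbed ring, 58 mm diameter, 1 to 27 mm above the deck. Origin on the knob axis at deck level. Turns about z only with about 0.08 N m of friction (a grip of 10 N is enough) and stays where it is left. A stop hidden inside limits its clockwise turn, see stop_collar.
- ring_grip (a point): Point on the knob axis, 18 mm above the deck: a good height to hold the ring.
- fine_knob (a joint): Angle of the inner fine knob, growing counter-clockwise from above; at 0 its pointer arm points to -x of the pod. Black knob 27 mm diameter, top 51 mm above the deck, very easily turned. Its pointer arm, 7 mm wide, lies 31 to 37 mm above the deck, over the ring, and sticks out to 37 mm from the axis, 8 mm beyond the ring: fingers round the ring push it if they come round to it.
- fine_tip (a point): Tip of the fine knob's pointer arm, 37 mm from the axis, 34 mm above the deck.
- store_key (a joint): Travel of the round grey store key in m: 0 up, 0.006 fully down. Springs back; fully down takes 5 N.
- store_key_top (a point): Centre of the top of the store key, 22 mm diameter, 22 mm above the deck, in a round housing 38 mm across and 12 mm high; press straight down.
- petri_a: Bystander: closed petri dish with lid, 90 mm across, 16 mm high; origin at the centre of its underside.
- vial_brown: Bystander: brown screw-cap vial, 34 mm across, 80 mm high; origin at the centre of its underside.
- bottle_drop: Bystander: small white screw-cap bottle with blue cap, 42 mm across, 96 mm high; origin at the centre of its underside.
- green_clip: Bystander: green bag clip lying flat, 25x72x13 mm; origin at the centre of its underside.
- bottle_redcap: Bystander: small bottle with red cap, 35 mm across, 74 mm high; origin at the centre of its underside.
- mouse: Bystander: black computer mouse, 106x60x39 mm; origin at the centre of its underside.
- stop_collar: Thin flat washer, 80 mm across, 2 mm high, fixed on the deck round the ring; under the ring, out of sight, it carries a rubber stop buffer, re-set by each user, which can only be felt: the ring meets it after 0.7 to 2.0 rad clockwise, 25 mm from the axis. It gives about 1.4 mm (0.06 rad) at 10 N. 4 to 12 N there (0.1 to 0.3 N m on the ring above its friction) is snug, over 20 N forces it.
- ring_index (a point): Outer end of the black index line on the ring's top, 26 mm from the knob axis.

How it is judged (in metres and radians):
On the way, in this order (a step that is already met when the one before it is completed fails the run):
1. the ring presses on its stop (more than 2 N) (contact force between coarse_ring and stop_collar above 2 N), for 0.2 s.
2. the store key is pressed down, more than 4.5 of its 6 mm (value of joint store_key above 0.0045 m), for 0.05 s.
At the end, for the whole second after the job is handed in: the ring still bears on its stop (more than 0.2 N; its own friction keeps it there), the tip of the fine knob's pointer within 3 mm of where it was, the store key up again (less than 1.5 mm down) (contact force between coarse_ring and stop_collar above 0.2 N and distance of fine_tip from where it was at the start of the episode below 0.003 m and value of joint store_key below 0.0015 m); the robot touches nothing.
It fails at once if the fine knob is turned (its pointer tip moved by more than 3 mm) (distance of fine_tip from where it was at the start of the episode above 0.003 m).
It fails at once if the stop is forced: more than 20 N between ring and stop (contact force between coarse_ring and stop_collar above 20 N).
It fails at once if the store key is pressed while the ring is not at its stop (value of joint store_key above 0.0045 m and contact force between coarse_ring and stop_collar below 0.1 N).
It fails at once if a bystander is moved by more than 30 mm (distance of any of petri_a, vial_brown, bottle_drop, green_clip, bottle_redcap, mouse from where it was at the start of the episode above 0.03 m).
It also fails if it takes over 72 s, if anything falls off the work surface, if the arm or the gripper's body presses on something with over 40 N, if the wrist force passes 120 N, or if a joint passes its speed limit or range.

## Working session

There is one attempt and no reset: what is moved stays moved. The work goes in short steps, each a Python script; the robot and the scene stay as the last script left them, time stands still between calls to the robot, and variables do not carry over. Pictures are saved under pics/ and viewed, at most 10 in all, crops included, and the job is handed in when it is done.

```bash
ls; mkdir -p pics; cat > h.py <<'E'
import numpy as np, cv2
from cell import robot, grip, kin, viewer
def look(cam, names=(), save=None):
    ci=viewer.camera_info(cam); R=np.array(ci["R"]);t=np.array(ci["t"])
    im=viewer.read_camera(cam)
    if save: cv2.imwrite(f"pics/{save}.png",cv2.cvtColor(im,cv2.COLOR_RGB2BGR))
    out={}
    for n in names:
        r=viewer.pinpoint(n,cam)
        out[n]=[(np.round(R.T@(np.array(d["at"])-t),1).tolist(),round(d["confidence"],2)) for d in r[:2]]
        print(cam,n,out[n])
    return im,out
E
python3 - <<'E'
from h import *
for c in("top","scene"):
    look(c,["pod","coarse_ring","fine_tip","store_key_top","ring_index","petri_a","vial_brown","bottle_drop","green_clip","bottle_redcap","mouse"],c+"0")
print(robot.observe())
a=cv2.imread("pics/top0.png");b=cv2.imread("pics/scene0.png")
cv2.imwrite("pics/both.png",cv2.resize(np.vstack([a,b]),(400,600)) if 0 else cv2.resize(np.hstack([a,b]),(800,300)))
E
```

```text
pics
top pod [([536.1, -42.9, 72.7], 0.69), ([547.9, -93.5, 0.5], 0.66)]
top coarse_ring [([564.0, -52.3, 43.8], 0.53)]
top fine_tip [([543.8, -80.6, 84.2], 0.45)]
top store_key_top [([531.0, -139.1, 65.6], 0.37)]
top ring_index [([559.5, -398.4, -0.9], 0.72), ([534.0, -40.8, 72.7], 0.5)]
top petri_a [([455.7, -322.7, 6.2], 0.87), ([529.8, -147.8, 65.5], 0.74)]
top vial_brown [([638.5, -320.4, -3.6], 0.75)]
top bottle_drop [([558.9, -398.4, -2.6], 0.83)]
top green_clip [([362.1, 121.9, -0.3], 0.64)]
top bottle_redcap [([741.7, 117.2, 0.3], 0.56)]
top mouse [([402.1, 281.1, -0.3], 0.77), ([538.5, -41.4, 77.6], 0.65)]
scene pod [([545.4, -86.1, -0.7], 0.57)]
scene coarse_ring [([555.8, -51.5, 46.4], 0.69)]
scene fine_tip [([546.3, -80.8, 80.6], 0.62), ([636.5, -314.7, -1.5], 0.62)]
scene store_key_top [([529.4, -147.1, 67.3], 0.61)]
scene ring_index [([533.8, -35.7, 69.3], 0.52)]
scene petri_a [([454.0, -317.3, 0.5], 0.58)]
scene vial_brown [([634.8, -313.3, -0.8], 0.62)]
scene bottle_drop [([559.4, -399.3, -1.7], 0.79), ([738.2, 115.1, 0.2], 0.71)]
scene green_clip [([358.2, 125.8, 0.
[... 152 characters left out ...]
0404, -0.01159974,  1.6027055 ,  0.00599826,
        1.07140611, -0.05631958]), 'joint_velocities': array([-1.08952217e-03, -1.38463019e-03,  4.67364254e-05, -1.49588982e-03,
       -9.19027903e-04,  1.15666049e-03, -7.22188328e-04]), 'joint_torque': array([-6.00663116e-04, -5.20403373e+01, -1.25582214e-02, -2.44049245e+01,
       -5.66067605e-02,  1.13431195e-02,  3.60224738e-05]), 'tcp_pos': array([ 169.46670993, -627.52126371,  214.5874543 ]), 'tcp_rot': array([ 3.11429819e+00,  4.13079960e-01, -5.57223080e-05]), 'contact_force': array([0.19473083, 0.16304956, 0.57047414]), 'wrist_torque': array([-0.02309543,  0.02483496, -0.04569551]), 'grip_force': 0.0, 'grip_width': 1.0034559691813554}
```

View pics/both.png

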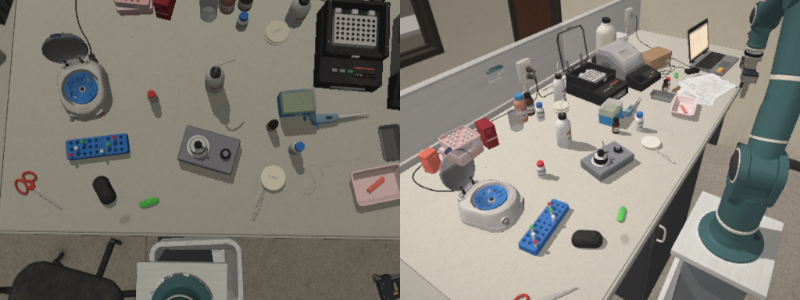

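```bash
python3 - <<'E'
from h import *
# approach over the knob with wrist camera
from scipy.spatial.transform import Rotation as R
T=R.from_rotvec(robot.observe()["tcp_rot"])
print(T.as_matrix().round(2).tolist())
for c in("wrist",):
    ci=viewer.camera_info(c);print({k:np.round(v,2).tolist() if not isinstance(v,str) else v for k,v in ci.items()})
def rot(phi): # tool y along angle phi, z down
    y=np.array([np.cos(phi),np.sin(phi),0]);z=np.array([0,0,-1.]);x=np.cross(y,z)
    return R.from_matrix(np.c_[x,y,z]).as_rotvec()
for k in range(-18,19):
    phi=k*np.pi/18
    q=kin.ik([556,-51,90],rot(phi)); print(k*10,None if q is None else np.round(q,2).tolist())
E
```

```text
[[0.97, 0.26, -0.0], [0.26, -0.97, -0.0], [-0.0, 0.0, -1.0]]
{'camera_matrix': [[297.32, 0.0, 257.39], [0.0, 297.32, 189.09], [0.0, 0.0, 1.0]], 'R': [[0.26, -0.97, -0.0], [-0.94, -0.25, 0.24], [-0.23, -0.06, -0.97]], 't': [-648.89, -26.2, 390.95]}
-180 [-0.85, 0.96, 1.34, 1.98, -1.05, 1.16, -2.2]
-170 [-0.85, 0.96, 1.34, 1.98, -1.05, 1.16, -2.03]
-160 [0.09, 0.48, -0.07, 1.92, 0.05, 0.74, -2.8]
-150 [0.12, 0.48, -0.11, 1.92, 0.07, 0.74, -2.65]
-140 [0.15, 0.48, -0.15, 1.92, 0.1, 0.75, -2.5]
-130 [0.19, 0.49, -0.2, 1.91, 0.14, 0.75, -2.36]
-120 [0.22, 0.49, -0.24, 1.91, 0.17, 0.75, -2.21]
-110 [0.25, 0.5, -0.27, 1.91, 0.19, 0.76, -2.05]
-100 [0.27, 0.5, -0.3, 1.91, 0.21, 0.76, -1.9]
-90 [0.29, 0.51, -0.33, 1.91, 0.23, 0.76, -1.74]
-80 [0.31, 0.51, -0.36, 1.91, 0.25, 0.77, -1.58]
-70 [0.33, 0.51, -0.38, 1.9, 0.27, 0.77, -1.42]
-60 [0.35, 0.52, -0.41, 1.9, 0.29, 0.78, -1.26]
-50 [0.38, 0.53, -0.44, 1.9, 0.31, 0.78, -1.1]
-40 [0.4, 0.53, -0.47, 1.9, 0.33, 0.79, -0.95]
-30 [0.42, 0.54, -0.5, 1.9, 0.35, 0.79, -0.79]
-20 [0.45, 0.55, -0.54, 1.9, 0.38, 0.8, -0.64]
-10 [0.48, 0.56, -0.58, 1.8
[... 208 characters left out ...]
]
40 [0.57, 0.6, -0.7, 1.89, 0.51, 0.84, 0.3]
50 [0.59, 0.61, -0.72, 1.89, 0.53, 0.85, 0.46]
60 [0.6, 0.61, -0.75, 1.89, 0.55, 0.86, 0.62]
70 [0.59, 0.61, -0.72, 1.89, 0.53, 0.85, 0.81]
80 [0.58, 0.6, -0.71, 1.89, 0.52, 0.84, 1.0]
90 [0.58, 0.6, -0.72, 1.89, 0.52, 0.85, 1.16]
100 [0.6, 0.61, -0.74, 1.89, 0.54, 0.85, 1.32]
110 [0.82, 0.81, -1.11, 1.88, 0.86, 1.03, 1.26]
120 [0.91, 1.0, -1.33, 1.87, 1.06, 1.21, 1.3]
130 [0.91, 1.0, -1.33, 1.87, 1.06, 1.21, 1.48]
140 [0.91, 1.0, -1.33, 1.87, 1.06, 1.21, 1.65]
150 [0.91, 1.0, -1.33, 1.87, 1.06, 1.21, 1.83]
160 [0.91, 1.0, -1.33, 1.87, 1.06, 1.21, 2.0]
170 [0.91, 1.0, -1.33, 1.87, 1.06, 1.21, 2.17]
180 [-0.85, 0.96, 1.34, 1.98, -1.05, 1.16, -2.2]
```

The top view shows the pod at about (210,148), with the knob on its left, the key on its right, and the pointer roughly towards the key. The bystanders are well clear of it. Next I move above the knob for a close wrist view.

```bash
cat >> h.py <<'E'
from scipy.spatial.transform import Rotation as Rn
def rot(deg):
    p=np.radians(deg); y=np.array([np.cos(p),np.sin(p),0]);z=np.array([0,0,-1.])
    return Rn.from_matrix(np.c_[np.cross(y,z),y,z]).as_rotvec()
E
python3 - <<'E'
from h import *
robot.movep([550,-65,190],rot(30))
robot.hold(.3)
im,o=look("wrist",["coarse_ring","ring_grip","fine_tip","store_key_top","pod"],"w1")
for n in ("fine_tip","coarse_ring"):
    for s in viewer.silhouettes(n,"wrist")[:2]:
        v,u=np.nonzero(s["mask"]);print(n,round(s["confidence"],2),len(u),u.mean().round(),v.mean().round())
st=robot.observe();print(st["t"],st["joints"].round(3),st["contact_force"].round(2),st["wrist_torque"].round(3))
E
```

```text
wrist coarse_ring [([562.4, -51.1, 45.2], 0.68)]
wrist ring_grip [([559.7, -50.0, 59.1], 0.74)]
wrist fine_tip [([542.4, -78.5, 77.6], 0.72)]
wrist store_key_top [([533.2, -143.5, 63.5], 0.75)]
wrist pod [([550.1, -87.8, 0.4], 0.92)]
fine_tip 0.84 950 269.0 182.0
coarse_ring 0.95 1984 272.0 171.0
4.3167 [ 0.607  0.434 -0.696  1.83   0.328  0.995  0.299] [-0.34  0.08 -0.31] [-0.053 -0.1    0.026]
```

View pics/w1.png

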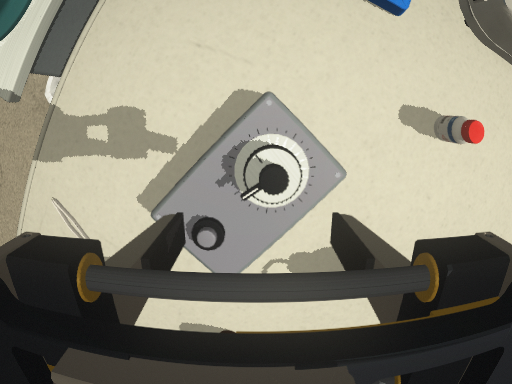

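The wrist view shows the knob top at (273,178), the pointer arm ending at about (242,200), the key top at (206,237), and the collar centred near (271,171). I'll project these pixels into positions.

```bash
cat >> h.py <<'E'
def pix(ci,u,v,z):
    K=ci["camera_matrix"];R=np.array(ci["R"]);t=np.array(ci["t"])
    d=np.array([u-K[0][2],v-K[1][2]]);r=np.hypot(*d);th=r/K[0][0]
    ray=R.T@np.r_[d/r*np.sin(th),np.cos(th)];C=-R.T@t
    return (C+ray*(z-C[2])/ray[2]).round(1)
E
python3 - <<'E'
from h import *
ci=viewer.camera_info("wrist")
for n,p in dict(knob=(273,178,94),tip=(242,200,79),key=(206,237,66),collar=(271,171,47),c1=(268,93,45),c2=(345,173,45),c3=(152,214,45)).items(): print(n,pix(ci,*p))
a=cv2.imread("pics/w1.png")[110:270,170:360]
cv2.imwrite("pics/w1c.png",cv2.resize(a,None,fx=3.6,fy=3.6,interpolation=cv2.INTER_CUBIC))
E
```

```text
knob [557.3 -46.5  94. ]
tip [544.4 -83.   79. ]
key [ 532.1 -142.7   66. ]
collar [558.5 -48.1  47. ]
c1 [513.9  22.2  45. ]
c2 [631.2  -8.5  45. ]
c3 [ 464.4 -160.6   45. ]
```

View pics/w1c.png

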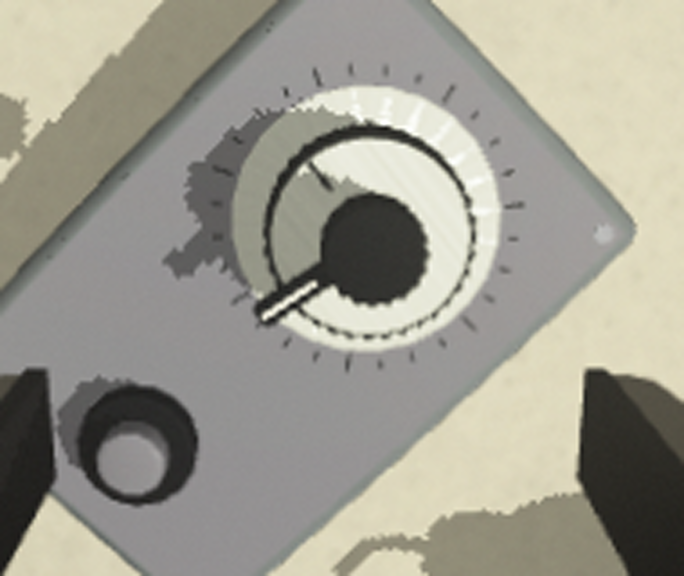

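Knob axis is at about (558,-47.5), the pointer is at -110.6°, and the key is at about (532.5,-143). The fingers can sweep from +34° to about -75° without touching the pointer. Descend and grip gently.

```bash
python3 - <<'E'
from h import *
def s(tag):
    o=robot.observe();print(tag,round(o["t"],2),o["tcp_pos"].round(1),"F",o["contact_force"].round(2),"M",o["wrist_torque"].round(3),"q7",o["joints"][6].round(3),"j7",o["joint_torque"][6].round(3),"g",round(o["grip_width"],3),round(o["grip_force"],1))
robot.movep([558,-47.5,120],rot(34)); robot.hold(.3); s("above")
robot.servo_line([558,-47.5,51],feed=50); robot.hold(.3); s("down")
grip(0.5,10); robot.hold(.4); s("grip")
look("wrist",["fine_tip"],"w2")
E
```

```text
above 5.01 [558.9 -48.1 121.5] F [-1.01 -0.22 -0.08] M [-0.081 -0.156  0.023] q7 0.262 j7 0.001 g 1.0 0.0
down 6.84 [558.1 -47.5  51.1] F [ 1.17 -0.47  0.75] M [-0.068 -0.109 -0.05 ] q7 0.194 j7 0.0 g 1.0 0.0
grip 7.85 [557.2 -48.   50.9] F [-5.76 -3.05  3.91] M [-0.565  1.012 -0.021] q7 0.194 j7 -0.019 g 0.629 10.0
wrist fine_tip [([540.4, -83.0, 77.8], 0.57)]
```

View pics/w2.png

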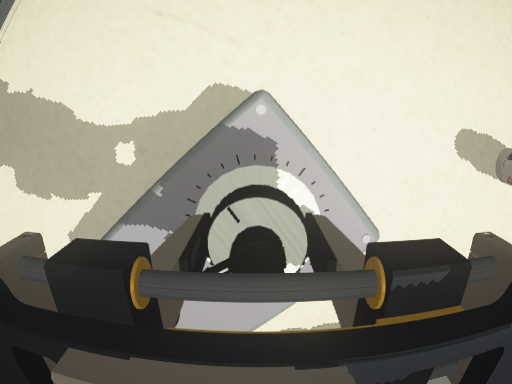

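Gripped. The offset was about 1 mm, so the axis is at about (557.2,-48). I'll re-centre, then turn clockwise with joint 7 and watch the torque.

```bash
cat >> h.py <<'E'
def s(tag=""):
    o=robot.observe();print(tag,round(o["t"],2),o["tcp_pos"].round(1),"F",o["contact_force"].round(1),"Mz",o["wrist_torque"][2].round(3),"q7",o["joints"][6].round(3),"j7",o["joint_torque"][6].round(3),"g",round(o["grip_width"],3),round(o["grip_force"],1));return o
def mz(n=4):
    m=[]
    for _ in range(n):
        robot.hold(.03);o=robot.observe();m.append((o["wrist_torque"][2],o["joint_torque"][6]))
    return np.mean(m,0)
E
python3 - <<'E'
from h import *
robot.servo_line([557.2,-48,51],feed=20); robot.hold(.3); o=s("centred")
q=kin.ik([557.2,-48,51],rot(34)); q=np.array(q); print(q.round(3),o["joints"].round(3))
q=np.array(o["joints"])
for k in range(6):
    q[6]-=0.1; robot.goto_joints(q); print(mz(3).round(3)); 
s()
E
```

```text
centred 8.5 [557.2 -48.   50.9] F [-2.6 -1.1  0.4] Mz 0.0 q7 0.195 j7 0.003 g 0.626 10.0
[ 0.487  0.632 -0.598  1.908  0.506  0.756  0.195] [ 0.487  0.632 -0.598  1.908  0.506  0.756  0.195]
[-0.046  0.037]
[-0.021  0.03 ]
[-0.042  0.026]
[-0.042  0.023]
[-0.066  0.019]
[-0.093  0.051]
 10.6 [558.  -47.8  51. ] F [ 6.3  0.7 -6.8] Mz -0.129 q7 -0.403 j7 0.066 g 0.623 10.0
```

```bash
python3 - <<'E'
from h import *
o=s("before"); phi=np.degrees(np.arctan2(*Rn.from_rotvec(o["tcp_rot"]).as_matrix()[[1,0],1])); print("phi",phi, Rn.from_rotvec(o["tcp_rot"]).as_matrix()[:,2].round(4))
grip(0.8,10); s("open")
robot.servo_line([558.2,-49.2,51],feed=30,rotation=rot(phi)); robot.hold(.3);s("moved")
grip(0.5,10); robot.hold(.4); s("regrip")
look("wrist",["fine_tip"],"w3")
a=cv2.imread("pics/w2.png")[150:300,150:370];b=cv2.imread("pics/w3.png")[150:300,150:370]
cv2.imwrite("pics/w23.png",cv2.resize(np.hstack([a,b]),None,fx=1.8,fy=1.8))
E
```

```text
before 10.6 [558.  -47.8  51. ] F [ 6.3  0.7 -6.8] Mz -0.129 q7 -0.403 j7 0.066 g 0.623 10.0
phi -0.24728973626049885 [ 1.7e-03  7.0e-04 -1.0e+00]
open 11.03 [557.  -48.   51.1] F [1.2 0.6 0.3] Mz -0.003 q7 -0.405 j7 0.005 g 0.802 0.0
moved 11.57 [558.1 -49.2  51. ] F [-1.  -0.1  0.2] Mz -0.003 q7 -0.401 j7 0.0 g 0.803 0.0
regrip 12.35 [558.1 -49.2  51. ] F [-0.5  0.2  1.2] Mz -0.018 q7 -0.401 j7 -0.003 g 0.628 10.0
wrist fine_tip []
```

View pics/w23.png

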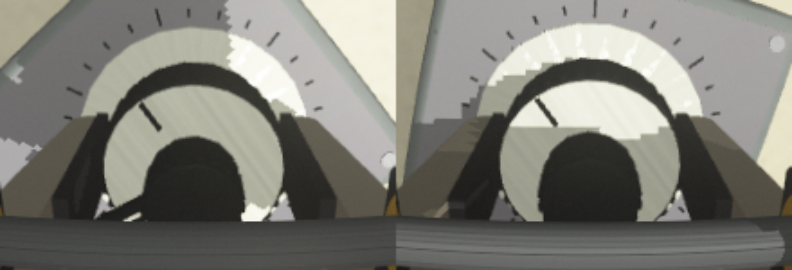

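The index line stays put relative to the gripper, so the ring turns with it. Centring is now clean, with side forces near zero. I'll continue in fine steps.

```bash
python3 - <<'E'
from h import *
o=robot.observe(); q=np.array(kin.ik(o["tcp_pos"]*0+[558.2,-49.2,51],o["tcp_rot"])); q0=q[6]
log=[]
while q[6]>q0-1.28:
    q[6]-=0.02; robot.goto_joints(q); m=mz(2); ob=robot.observe()
    log.append((round(q[6]-q0,2),*m.round(3),(ob["joints"][6]-q[6]).round(4),*ob["contact_force"][:2].round(1)))
    if abs(m[0])>0.17 or abs(m[1])>0.17: print("stop"); break
print(*log[::4],sep="\n"); print("tail",*log[-6:],sep="\n"); s()
E
```

```text
stop
(np.float64(-0.02), np.float64(-0.06), np.float64(0.071), np.float64(0.0002), np.float64(-0.1), np.float64(0.1))
(np.float64(-0.1), np.float64(-0.06), np.float64(0.068), np.float64(0.0003), np.float64(-0.4), np.float64(0.3))
(np.float64(-0.18), np.float64(-0.056), np.float64(0.068), np.float64(0.0004), np.float64(-0.8), np.float64(-0.3))
(np.float64(-0.26), np.float64(-0.085), np.float64(0.068), np.float64(0.0003), np.float64(-0.6), np.float64(-0.1))
(np.float64(-0.34), np.float64(-0.071), np.float64(0.068), np.float64(0.0003), np.float64(-0.8), np.float64(0.5))
(np.float64(-0.42), np.float64(-0.049), np.float64(0.068), np.float64(0.0003), np.float64(0.2), np.float64(-0.2))
(np.float64(-0.5), np.float64(-0.091), np.float64(0.068), np.float64(0.0003), np.float64(-0.0), np.float64(0.5))
(np.float64(-0.58), np.float64(-0.128), np.float64(0.068), np.float64(0.0003), np.float64(0.7), np.float64(0.1))
(np.float64(-0.66), np.float64(-0.062), np.float64(0.068), np.float64(0.0003), np.float64(1.7), np.float64(-0.3))
(np.float64(-0.74), np.float64(0.12), np.float64(-0.112), np.float64(0.0004), np.float64(2.8), np.float64(-1.0))
tail
(np.float64(-0.66), np.float64(-0.062), np.float64(0.068), np.float64(0.0003), np.float64(1.7), np.float64(-0.3))
(np.float64(-0.68), np.float64(-0.038), np.float64(0.056), np.float64(0.0003), np.float64(2.3), np.float64(-1.2))
(np.float64(-0.7), np.float64(-0.001), np.float64(0.009), np.float64(0.0003), np.float64(1.9), np.float64(-0.8))
(np.float64(-0.72), np.float64(0.046), np.float64(-0.049), np.float64(0.0004), np.float64(1.1), np.float64(-0.8))
(np.float64(-0.74), np.float64(0.12), np.float64(-0.112), np.float64(0.0004), np.float64(2.8), np.float64(-1.0))
(np.float64(-0.76), np.float64(0.229), np.float64(-0.178), np.float64(0.0004), np.float64(2.3), np.float64(-2.0))
 24.48 [558.2 -49.3  51. ] F [ 2.3 -2.   0. ] Mz 0.217 q7 -1.16 j7 -0.176 g 0.625 10.0
```

The stop shows clearly. The torque swing is about 0.25 N m, which is roughly 10 N at the stop, so it is snug. I'll hold briefly, then ease the hand back until it carries no torque, so the ring doesn't bounce on release.

```bash
python3 - <<'E'
from h import *
robot.hold(.3)
o=robot.observe(); q=np.array(kin.ik([558.2,-49.2,51],o["tcp_rot"])); q[6]=-1.1605 if abs(o["joints"][6]+1.16)<.01 else o["joints"][6]
qs=q[6]
while q[6]<qs+0.08:
    m=mz(3); print((q[6]-qs).round(3),m.round(3))
    if m[1]>-0.02: break
    q[6]+=0.005; robot.goto_joints(q)
s()
look("wrist",["ring_index"],"w4")
grip(0.85); robot.hold(.3); s("open")
look("wrist",["ring_index"],"w5")
a=cv2.imread("pics/w4.png")[150:300,150:370];b=cv2.imread("pics/w5.png")[150:300,150:370]
cv2.imwrite("pics/w45.png",cv2.resize(np.hstack([a,b]),None,fx=1.8,fy=1.8))
E
```

```text
0.0 [ 0.217 -0.19 ]
0.005 [ 0.187 -0.198]
0.01 [ 0.15  -0.178]
0.015 [ 0.185 -0.161]
0.02 [ 0.13  -0.146]
0.025 [ 0.132 -0.13 ]
0.03 [ 0.128 -0.115]
0.035 [ 0.092 -0.1  ]
0.04 [ 0.078 -0.086]
0.045 [ 0.085 -0.071]
0.05 [ 0.055 -0.057]
0.055 [ 0.048 -0.043]
0.06 [ 0.035 -0.03 ]
0.065 [ 0.021 -0.015]
 29.43 [558.2 -49.2  51. ] F [ 3.9 -3.5 -0.6] Mz -0.0 q7 -1.096 j7 -0.015 g 0.629 10.0
wrist ring_index [([360.6, 123.7, 1.2], 0.68), ([558.1, -20.2, 74.4], 0.57)]
open 30.32 [558.2 -49.2  51. ] F [0.  0.3 0.3] Mz 0.013 q7 -1.096 j7 -0.0 g 0.854 0.0
wrist ring_index [([559.6, -22.0, 73.6], 0.91)]
```

View pics/w45.png

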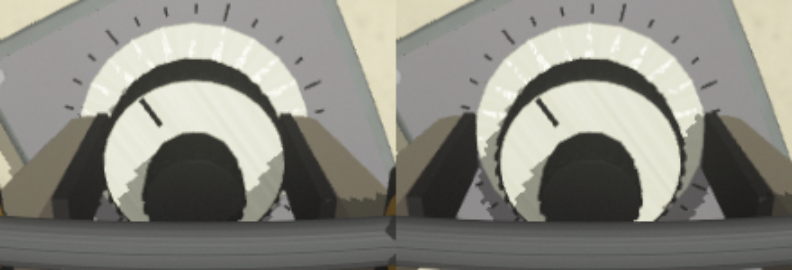

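The index did not move on release, so the ring stayed against the stop. Rise, check, and go to the key.

```bash
python3 - <<'E'
from h import *
robot.servo_line([558.2,-49.2,180],feed=120)
robot.movep([532,-144,180],rot(-15)); grip(0.0,20); robot.hold(.2)
ci=viewer.camera_info("wrist")
im,o=look("wrist",["store_key_top","fine_tip","ring_index","coarse_ring"],"w6")
import pickle; pickle.dump(ci,open("ci6.pkl","wb"))
a=cv2.imread("pics/w6.png"); cv2.imwrite("pics/w6b.png",cv2.resize(a,(768,576)))
s()
E
```

```text
wrist store_key_top []
wrist fine_tip [([538.8, -80.2, 80.3], 0.63)]
wrist ring_index [([560.7, -28.3, 74.1], 0.79)]
wrist coarse_ring [([561.8, -48.6, 44.8], 0.62), ([561.5, -45.9, 58.8], 0.36)]
 33.88 [ 532. -144.  180.] F [0.4 0.1 0.8] Mz -0.025 q7 -0.4 j7 0.0 g 0.009 0.0
```

View pics/w6b.png

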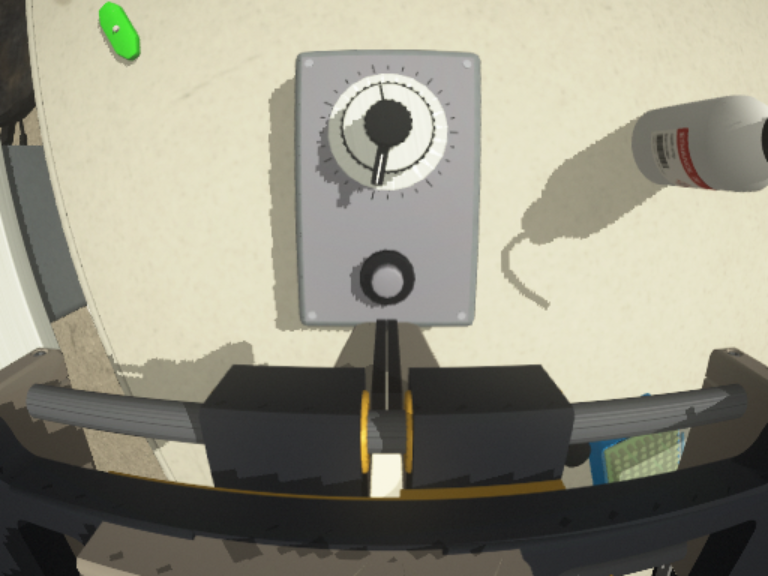

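The key top is at (258,187) in the full-size picture, and the pointer still points to (253,122), looking unchanged. I'll project the key and press it slowly.

```bash
python3 - <<'E'
from h import *
import pickle; ci=pickle.load(open("ci6.pkl","rb"))
k=pix(ci,258,187.3,67); print("key",k,"tip",pix(ci,252.7,122,79),"knob",pix(ci,258.7,81.5,94))
if np.hypot(*(k[:2]-[532.3,-144]))>5: raise SystemExit("check")
x,y=(k[:2]+[532.3,-144])/2
robot.servo_line([x,y,74],feed=80); robot.hold(.2); f0=s("above")["contact_force"][2]
z=70
while z>59.5:
    z-=1; robot.servo_line([x,y,z],feed=15); robot.hold(.1)
    o=robot.observe(); f=o["contact_force"][2]-f0; print(z,o["tcp_pos"][2].round(2),f.round(1))
    if f>9: break
robot.hold(.2)
robot.servo_line([x,y,75],feed=20); robot.hold(.3); s("up")
E
```

```text
key [ 533.  -144.1   67. ] tip [544.9 -81.3  79. ] knob [559.2 -48.6  94. ]
above 35.55 [ 532.8 -144.2   74.3] F [-0.2  0.6 -0.1] Mz -0.023 q7 -0.508 j7 0.0 g 0.004 0.0
69 68.99 0.1
68 68.0 -0.3
67 67.15 1.8
66 66.09 1.5
65 65.08 3.4
64 64.09 3.8
63 63.09 4.5
62 62.07 4.6
61 61.4 6.6
60 61.27 14.6
up 40.68 [ 532.6 -144.    74.9] F [-0.4 -0.6 -0.4] Mz 0.004 q7 -0.507 j7 -0.0 g 0.008 0.0
```

The key bottomed out at about 6 mm, with the force rising past 5 N, and it has been released. I'll retreat and hand in.

```bash
python3 - <<'E'
from h import *
robot.servo_line([532.6,-144,200],feed=120); robot.hold(.5)
look("wrist",["store_key_top","ring_index","fine_tip"]); s()
print(robot.job_done())
E
```

```text
wrist store_key_top [([533.4, -144.4, 64.9], 0.72)]
wrist ring_index [([554.4, -21.6, 73.9], 0.74), ([355.9, 123.2, 3.5], 0.25)]
wrist fine_tip [([541.1, -80.7, 78.9], 0.9)]
 42.58 [ 532.6 -144.   200. ] F [ 0.2 -0.7 -0. ] Mz -0.028 q7 -0.382 j7 0.0 g 0.008 0.0
the job is handed in; nothing more can be done
None
```

I turned the ring clockwise about 1.3 rad to its stop (about 10 N by my torque estimate), left it bearing there with the pointer apparently undisturbed, then pressed the store key fully and let it spring back; the job is handed in at 43 s, with no verdict reported.

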